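# Zero the bench weigher under its push-latch cover

## Task

Zero the bench weigher before the next shells are graded: press its grey splash cover once so that it pops open, press the round key underneath fully down and let it up, then swing the cover shut and press it home so that it stays latched. Only push, with the fingers: do not press the square key, do not pry or pinch the cover by its inner face, and leave the shells and other loose things where they lie.

Things in the scene. Friction and masses are not known exactly. Their poses are not given: they have to be found in the camera images.
- weigher: Bench weigher, fixed: grey base 390 x 200 mm (x -105 to +285, y -100 to +100 mm), key deck 36 mm high with the splash cover on its -x half, square steel pan (200 mm, top 50 mm above the table) on its +x half. Origin on the table under the middle of the cover; x towards the pan, y towards the cover's hinge, z up.
- cover_hinge (a point): Middle of the cover's hinge line, at x 0, y +52, z 50 mm of the weigher; the line runs along the weigher's x. Does not move. The cover is a grey plastic lid, 104 x 104 mm in plan (from the hinge line to its free edge on the -y side), 29 mm deep: a flat top with skirts. Its flat outside lies 23 mm above the hinge line when latched, level, and turns with it.
- cover_press (a point): Point on the outside of the cover, on a dark thumb pad near the free edge: 86 mm from the hinge line, mid-width, 73 mm above the table when latched. Moves with the cover. Pressed there 6 to 7 mm down to its stop (about 2 to 3 N, then a firm stop) and let go, the latched cover springs open by itself within 1.5 s.
- cover (a joint): Cover angle, rad: 0 latched, -0.075 pressed to the stop, 1.9 open (leaning back over +y; free edge 155 mm above the table, outside reaching y = +107 mm). To shut: push the outside over from the +y side and down against the spring (up to 2.5 N at the pad, more when fast) to a stop at -0.053 (4.5 mm below latched at the pad), let go: stays at 0. Another press opens it again.
- cover_inside: Inner face of the cover, a panel 94 x 90 mm on the underside of its flat top; the fingers must not work on it (more than 1 N fails). Its origin lies on the hinge line.
- round_key_top (a point): Centre of the top of the round key: a white round cap, 24 mm across, standing 12 mm above the black plinth under the cover, its top 58 mm above the table. The two keys stand 48 mm apart along the weigher's x, 6 mm to -y of the weigher's origin (give or take 4 mm in y), and may have changed places.
- round_key (a joint): Travel (m) of the round key: 0 = up, 0.005 = fully down (about 4 N); it springs back.
- square_key_top (a point): Centre of the top of the square key: a white cap 22 x 22 mm, same height as the round key. Not to be pressed.
- square_key (a joint): Travel (m) of the square key: 0 = up, 0.005 = fully down (about 4 N).
- shell_pan: Loose half shell, dome up, about 116 mm across, 22 mm high, on the weigher's pan. Origin under its middle.
- shell_a: Loose half shell, dome up, about 104 mm across, 22 mm high, on the table on the weigher's -y side. Origin under its middle.
- shell_b: Loose half shell, dome up, about 120 mm across, 22 mm high, on the table's left part. Origin under its middle.
- scrub_brush: Loose brush, about 200 mm long with a wooden handle, lying on the table on the weigher's -y side.
- tag_jar: Loose clear jar with a dark cap, 68 mm across, 85 mm high, on the table's left part. Origin under its middle.
- tin_mug: Loose blue mug, 76 mm across, 80 mm high, on the table's left part. Origin under its middle.
- shell_gauge: Loose steel slide gauge, 150 x 50 mm, 9 mm high, lying on the table to the robot's front left. Origin under its middle.

How it is judged:
On the way, in this order (a step that is already met when the one before it is completed fails the run):
1. the cover has popped open (value of joint cover above 1.2 rad), for 0.2 s.
2. the round key is pressed fully down, with the cover open (value of joint round_key above 0.004 m and value of joint cover above 0.8 rad), for 0.05 s.
At the end, for the whole second after the job is handed in: The cover is latched shut and at rest by itself (angle between -0.03 and 0.05 rad), and both keys are up (within 1 mm) (value of joint cover between -0.03 and 0.05 rad and velocity of joint cover between -0.1 and 0.1 rad/s and value of joint each of round_key, square_key below 0.001 m); the robot touches nothing.
It fails at once if the square key is pressed (more than 2.5 mm) (value of joint square_key above 0.0025 m).
It fails at once if the fingers pry or pinch the cover by its inner face (more than 1 N) (contact force between the fingers and cover_inside above 1 N).
It fails at once if a shell or another loose thing is moved by more than 20 mm or lifted (distance of any of shell_pan, shell_a, shell_b, scrub_brush, tag_jar, tin_mug, shell_gauge from where it was at the start of the episode above 0.02 m).
It also fails if it takes over 53 s, if anything falls off the work surface, if the arm or the gripper's body presses on something with over 40 N, if the wrist force passes 120 N, or if a joint passes its speed limit or range.

## Robot

A 7-joint arm with a two-finger parallel gripper is mounted at the origin on the work surface. World frame = base frame: x ahead of the robot, y to its left, z up, the work surface at z = 0. Lengths are in m, angles in rad, forces in N, time in s.
With the tool pointing down it reaches from about 0.4 to 0.875 m from the base axis. Payload 19.3 kg.
Tool frame: the origin (TCP) lies at the centre of the arm's flange, where the gripper is bolted on; the fingertips stand 173 mm ahead of it and the grasp point (between the pads) lies 155 mm ahead of it; z points along the fingers, y is the line along which they close (so a half turn about z gives the same grasp; the last joint's range is limited). The gripper opens to 85 mm and grips with 20 to 120 N. Pads are 22 mm wide; open, the fingers measure 114 mm over their backs; the gripper's body (76 mm by 85 mm) begins 54 mm behind the grasp point. The pads swing forward as they close: fully open they stand 13 mm farther back than shut.
Start: joints at [-0.07, 0.521, -0.036, 1.599, 0.021, 1.021, -0.113], TCP at [0.625, -0, 0.405] pointing down, gripper open.
Joint ranges: [-2.91, 2.91], [-0.3, 2.13], [-1.5, 1.42], [0.17, 2.43], [-1.26, 4.41], [0.16, 1.93], [-2.52, 2.52]. Speed limits (rad/s): [1.89, 1.89, 2.39, 2.39, 3.01, 3.01, 3.01].

## Interface

Orientations are given as [roll, pitch, yaw] about the fixed x, y, z axes, in that order (R = Rz(yaw) Ry(pitch) Rx(roll)).
In Python, from workcell import bot, imaging, job gives the robot as it stands.
- The arm moves only by the tool carry_out, never from a script. Its argument "targets" is a list of rows, each a list of 3 entries, a list of its own where there are three numbers: the shift along the tool's x, y, z in units of 0.25 m (1.0 is 0.25 m), then the turn, a rotation vector about the tool's x, y, z in units of 180 degrees (1.0 is 180 degrees), then the opening, from 0 (shut) to 1 (fully open). In form: [[[tx, ty, tz], [wx, wy, wz], jaw], ...]. A call has 1 to 8 rows; each row shifts and turns the commanded pose from where the row before left it, along the tool's axes as they then stand; what a row does not reach is not made up. A row lasts 1/8 s, in which the tool goes at most 62.5 mm and 10.7 degrees, less where a joint would pass 70% of its speed; a pose out of reach is approached as far as the arm can. A call with a number of a shift or a turn outside -1 to 1 is refused whole. A call with a gripper value outside its range is refused whole. The fingers move at their own pace and stop on an object; "force" is the grip in N (left out, the last holds). Time passes only in rows, so rows that do not move let the fingers close. It gives the time, the measured TCP pose, the force and the opening at its end, in the units of the state.
- bot.observe(): the state, without advancing time (a new reading comes with each control period).
- imaging.grab_frame(name): name is "scene" or "side" or "wrist"; returns a dict with "pixels" (384x512x3 uint8, red, green, blue), "mtx" (3x3 intrinsics, pixels), "cam_to_world" (4x4, takes a point from camera to world coordinates); the wrist camera has in their place "mount" (4x4, takes a point from camera to tool coordinates, whose origin is the TCP and whose axes are the flange's). Camera axes: x right, y down, z forward; pixel columns grow to the right and rows downward; lengths in m; the calibration is good to about 2 mm. A picture is of the moment at which its call begins: read the wrist's pose just before it. There is no depth.
- job.job_done(): hands the job in, once; it reports no verdict.
The state is a dict: "clock": time; "qpos": joint angles; "qd": joint speeds; "joint_efforts": joint torques, N m; "position": TCP position; "tool_rot": TCP orientation; "force": force on the tool from outside, world axes, zero at the start; "moment": the same for the moment, N m; "grip_width": finger opening in m.
Only numpy, scipy, OpenCV 4.12 (cv2) and the standard library are available. Lean on these libraries where they do the work, as an engineer would, in place of code of your own. Each camera call takes 0.05 s, during which the arm holds its last target. There are 200 camera calls.

## Working session

There is one attempt and no reset: what is moved stays moved. The work goes in short steps, Python scripts to look and compute and a tool call to move; the robot and the scene stay as the last step left them, time stands still between calls to the robot, and variables do not carry over. Pictures are saved under pics/ and viewed, on a budget of 10 in all, crops included, one or two more only if the job needs it, and the job is handed in when it is done.

Besides the shell and the picture viewer there is one more tool, called after "Request:" as name(argument=value, ...), one argument or row to a line, values as JSON. carry_out: Moves the arm, as the interface text tells. Its arguments: {"type":"object","properties":{"targets":{"type":"array"},"force":{"type":"number"}},"required":["targets"]}

```bash
ls; mkdir -p pics; python3 - <<'E'
from workcell import bot, imaging
import cv2,numpy as np
s=bot.observe(); print(s)
a=[]
for n in("scene","side","wrist"):
    f=imaging.grab_frame(n); a.append(f["pixels"]); np.savez("pics/%s0.npz"%n,**f)
    print(n,f["mtx"].tolist(),[v.round(3).tolist() for k,v in f.items() if k in("cam_to_world","mount")])
    cv2.imwrite("pics/%s0.png"%n,f["pixels"][:,:,::-1])
E
```

```text
pics
{'clock': 0.0, 'qpos': array([-0.0701709 ,  0.52201145, -0.03632202,  1.59997092,  0.02121238,
        1.02112124, -0.11281467]), 'qd': array([ 0.000661  , -0.00041866,  0.00022966, -0.0007191 ,  0.00014749,
       -0.00029709,  0.00101428]), 'joint_efforts': array([-4.24098413e-03, -9.27110124e+01,  1.97758444e+00, -3.69928443e+01,
        1.76317629e-02,  8.19846697e-03, -6.58496788e-05]), 'position': array([ 6.24867784e-01, -4.48500894e-05,  4.04140568e-01]), 'tool_rot': array([-3.14047094e+00,  9.36298242e-05,  1.57074377e+00]), 'force': array([-0.41584028, -0.73344509, -0.66008474]), 'moment': array([ 0.04851503, -0.00177022,  0.02479106]), 'grip_width': 0.08579512810447237}
scene [[444.5738743676698, 0.0, 248.4020457639458], [0.0, 444.5738743676698, 193.68440748200092], [0.0, 0.0, 1.0]] [[[-0.702, 0.405, -0.586, 1.119], [0.712, 0.419, -0.564, 0.692], [0.018, -0.813, -0.582, 0.678], [0.0, 0.0, 0.0, 1.0]]]
side [[400.7051711420373, 0.0, 253.99472335868757], [0.0, 400.7051711420373, 192.85123760003685], [0.0, 0.0, 1.0]] [[[-1.0, -0.001, 0.007, 0.534], [-0.005, 0.731, -0.682, 0.796], [-0.004, -0.682, -0.731, 0.818], [0.0, 0.0, 0.0, 1.0]]]
wrist [[338.34214823601957, 0.0, 252.40841665510763], [0.0, 338.34214823601957, 191.4114778020183], [0.0, 0.0, 1.0]] [[[0.0, -0.947, -0.323, 0.083], [1.0, -0.0, 0.001, -0.001], [-0.001, -0.323, 0.947, 0.03], [0.0, 0.0, 0.0, 1.0]]]
```

View pics/scene0.png

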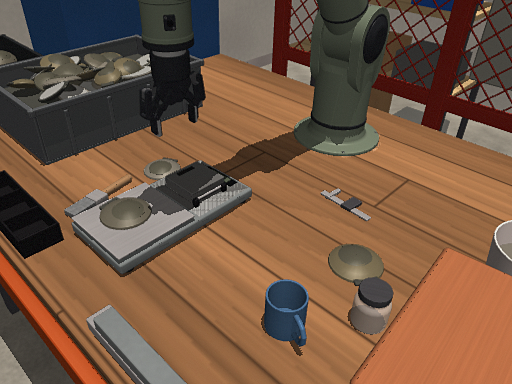

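View pics/side0.png

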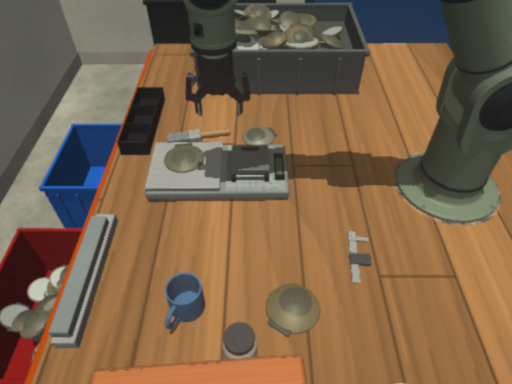

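View pics/wrist0.png

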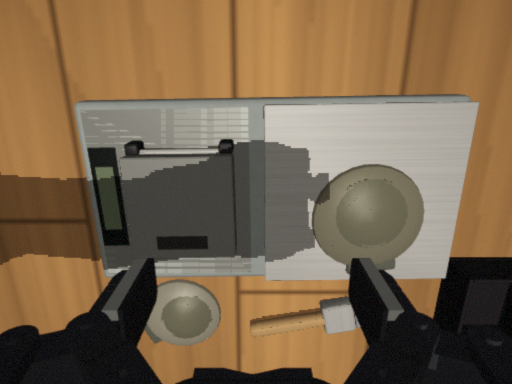

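Wrist view: the cover is at the left, with its dark thumb pad at about (182,243) and the hinge on top at about (180,150). The pan corners are about (264,105), (477,102), (447,280) and (265,280). The weigher is nearly aligned with the world axes.

```bash
cat > h.py <<'E'
import numpy as np
from scipy.spatial.transform import Rotation as R
def cast(f,st,px,z):
    """pixels -> world points on plane z (wrist if 'mount' in f)"""
    if "mount" in f:
        T=np.eye(4);T[:3,:3]=R.from_euler("xyz",st["tool_rot"]).as_matrix();T[:3,3]=st["position"];T=T@f["mount"]
    else: T=f["cam_to_world"]
    p=np.c_[np.array(px,float),np.ones(len(px))]@np.linalg.inv(f["mtx"]).T@T[:3,:3].T
    return T[:3,3]+p*((z-T[2,3])/p[:,2:])
E
python3 - <<'E'
from h import *
from workcell import bot
import cv2
f=dict(np.load("pics/wrist0.npz"));s=bot.observe()
pan=cast(f,s,[(264,105),(477,102),(447,280),(265,280)],.05);print(pan.round(4))
g=cv2.cvtColor(f["pixels"],cv2.COLOR_RGB2GRAY)
m=(g<40).astype(np.uint8);n,l,st,c=cv2.connectedComponentsWithStats(m[225:262,140:225]);print(st+[140,225,0,0,0],c+[140,225])
pad=cast(f,s,[(157,236),(208,236),(208,250),(157,250)],.073);print("pad",pad.round(4),pad.mean(0))
cov=cast(f,s,[(122,156),(235,156),(235,258),(125,258)],.073);print("cov",cov.round(4))
E
```

```text
[[ 0.6344  0.0575  0.05  ]
 [ 0.8322  0.0602  0.05  ]
 [ 0.84   -0.1316  0.05  ]
 [ 0.6376 -0.1316  0.05  ]]
[[ 140  225   85   37 2475]
 [ 157  236   51   14  640]
 [ 146  258    8    4   30]] [[182.34909091 242.98585859]
 [182.1625     242.278125  ]
 [149.73333333 259.56666667]]
pad [[ 0.5296 -0.0662  0.073 ]
 [ 0.5799 -0.0661  0.073 ]
 [ 0.5792 -0.0816  0.073 ]
 [ 0.5282 -0.0816  0.073 ]] [ 0.55421415 -0.07389339  0.073     ]
cov [[ 0.5051  0.0142  0.073 ]
 [ 0.6078  0.0143  0.073 ]
 [ 0.6061 -0.0907  0.073 ]
 [ 0.4951 -0.0907  0.073 ]]
```

Request:
carry_out(
  targets=[
    [[-0.074,-0.071,0.1],[0,0,0],0],
    [[-0.074,-0.071,0.1],[0,0,0],0],
    [[-0.074,-0.071,0.1],[0,0,0],0],
    [[-0.074,-0.071,0.1],[0,0,0],0],
    [[0,0,0],[0,0,0],0],
    [[0,0,0],[0,0,0],0],
    [[0,0,0],[0,0,0],0],
  ],
)

```text
clock: 1.02
position: [0.5546, -0.0734, 0.3053]
tool_rot: [3.14, -0.0, 1.572]
force: [0.6, -0.4, 1.0]
grip_width: -0.0001
```

```bash
python3 - <<'E'
from h import *
from workcell import bot,imaging
import cv2
s=bot.observe();f=imaging.grab_frame("wrist");np.savez("pics/w1.npz",**f)
print(s["position"],s["tool_rot"],s["force"],s["grip_width"])
cv2.imwrite("pics/w1.png",f["pixels"][:,:,::-1])
E
```

```text
[ 0.55459247 -0.07342273  0.30528653] [ 3.14036427e+00 -1.60771125e-04  1.57161961e+00] [ 0.56204045 -0.35619907  0.97534134] -0.00014478283790152327
```

View pics/w1.png

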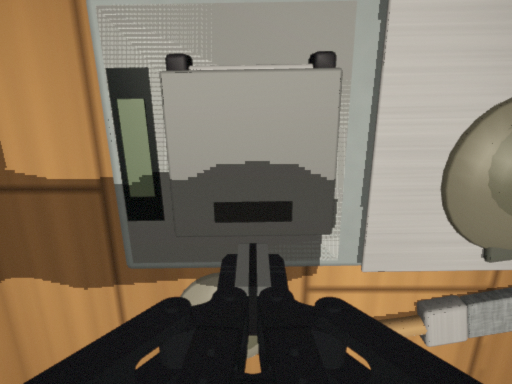

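Wrist view: the shut fingertips end at about (253,245), and the pad at (253,212) is centred in x. Next I'll check the pad position from this closer view.

```bash
python3 - <<'E'
from h import *
from workcell import bot
f=dict(np.load("pics/w1.npz"));s=bot.observe()
print("pad",cast(f,s,[(253,212)],.073),"cov",cast(f,s,[(162,72),(340,70),(334,235),(173,237)],.073).round(4),"hinge",cast(f,s,[(178,63),(323,60)],.055).round(4))
E
```

```text
pad [[ 0.55403269 -0.07333149  0.073     ]] cov [[ 0.5026  0.0118  0.073 ]
 [ 0.6029  0.0129  0.073 ]
 [ 0.6076 -0.0897  0.073 ]
 [ 0.5011 -0.0912  0.073 ]] hinge [[0.5083 0.0172 0.055 ]
 [0.5965 0.0189 0.055 ]]
```

Request:
carry_out(
  targets=[
    [[0,0,0.1],[0,0,0],0],
    [[0,0,0.1],[0,0,0],0],
    [[0,0,0.02],[0,0,0],0],
    [[0,0,0.01],[0,0,0],0],
    [[0,0,0],[0,0,0],0],
    [[0,0,0],[0,0,0],0],
  ],
)

```text
clock: 1.82
position: [0.5542, -0.074, 0.2479]
tool_rot: [3.141, 0.0, 1.571]
force: [0.3, -0.4, 0.4]
grip_width: 0.0003
```

Request:
carry_out(
  targets=[
    [[0,0,0.01],[0,0,0],0],
    [[0,0,0.01],[0,0,0],0],
    [[0,0,0.008],[0,0,0],0],
    [[0,0,0.006],[0,0,0],0],
    [[0,0,0.004],[0,0,0],0],
    [[0,0,0],[0,0,0],0],
  ],
)

```text
clock: 2.58
position: [0.5543, -0.0748, 0.2389]
tool_rot: [3.14, 0.001, 1.57]
force: [-4.6, -5.6, 27.5]
grip_width: 0.0001
```

Request:
carry_out(
  targets=[
    [[0,0,-0.24],[0,0,0],0],
    [[0,0,-0.24],[0,0,0],0],
    [[0,0,-0.2],[0,0,0],0],
    [[0,0,0],[0,0,0],0],
    [[0,0,0],[0,0,0],0],
    [[0,0,0],[0,0,0],0],
    [[0,0,0],[0,0,0],0],
    [[0,0,0],[0,0,0],0],
  ],
)

```text
clock: 3.58
position: [0.554, -0.074, 0.4072]
tool_rot: [-3.141, -0.0, 1.571]
force: [-0.2, 0.2, -0.4]
grip_width: 0.0004
```

Request:
carry_out(
  targets=[
    [[0,0,0],[0,0,0],0],
    [[0,0,0],[0,0,0],0],
    [[0,0,0],[0,0,0],0],
    [[0,0,0],[0,0,0],0],
    [[0,0,0],[0,0,0],0],
    [[0,0,0],[0,0,0],0],
    [[0,0,0],[0,0,0],0],
    [[0,0,0],[0,0,0],0],
  ],
)

```text
clock: 4.58
position: [0.554, -0.074, 0.4077]
tool_rot: [-3.142, 0.0, 1.571]
force: [-0.3, -0.5, 0.6]
grip_width: 0.0002
```

```bash
python3 - <<'E'
from h import *
from workcell import bot,imaging
import cv2
s=bot.observe();f=imaging.grab_frame("wrist");np.savez("pics/w2.npz",**f)
print(s["position"],s["tool_rot"])
cv2.imwrite("pics/w2.png",f["pixels"][:,:,::-1])
E
```

```text
[ 0.55398138 -0.07403962  0.40768962] [-3.14152157e+00  9.74693763e-06  1.57075261e+00]
```

View pics/w2.png

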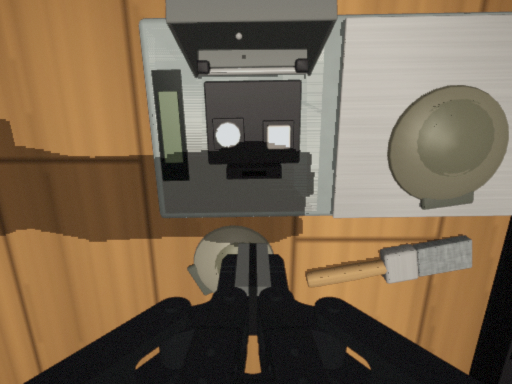

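The cover is open. The round key is at (228,134), on the -x side, and the square key is at (278,137).

```bash
python3 - <<'E'
from h import *
from workcell import bot
import cv2
f=dict(np.load("pics/w2.npz"));s=bot.observe()
m=(f["pixels"].min(2)>150).astype(np.uint8)[115:155,205:300]
n,l,st,c=cv2.connectedComponentsWithStats(m)
for i in range(1,n):
    if st[i,4]>100: print(st[i],c[i]+[205,115],cast(f,s,[c[i]+[205,115]],.058), s["position"])
E
```

```text
[ 11   8  24  24 456] [227.49342105 134.30701754] [[ 0.52942967 -0.04301931  0.058     ]] [ 0.55399286 -0.07403107  0.40769361]
[ 63  11  22  21 415] [278.96144578 135.02891566] [[ 0.57804071 -0.04369941  0.058     ]] [ 0.55399286 -0.07403107  0.40769361]
```

Request:
carry_out(
  targets=[
    [[0.062,-0.049,0],[0,0,0],0],
    [[0.062,-0.049,0],[0,0,0],0],
    [[0,0,0.16],[0,0,0],0],
    [[0,0,0.16],[0,0,0],0],
    [[0,0,0.16],[0,0,0],0],
    [[0,0,0.12],[0,0,0],0],
    [[0,0,0.04],[0,0,0],0],
    [[0,0,0],[0,0,0],0],
  ],
)

```text
clock: 5.62
position: [0.5293, -0.0426, 0.248]
tool_rot: [-3.141, -0.0, 1.571]
force: [0.0, 0.6, -0.1]
grip_width: 0.0001
```

Request:
carry_out(
  targets=[
    [[0,0,0.03],[0,0,0],0],
    [[0,0,0.03],[0,0,0],0],
    [[0,0,0.01],[0,0,0],0],
    [[0,0,0.01],[0,0,0],0],
    [[0,0,0.008],[0,0,0],0],
    [[0,0,0.006],[0,0,0],0],
    [[0,0,0],[0,0,0],0],
  ],
)

```text
clock: 6.5
position: [0.5296, -0.043, 0.2257]
tool_rot: [3.141, 0.0, 1.571]
force: [-10.8, 0.4, 38.9]
grip_width: -0.0001
```

Request:
carry_out(
  targets=[
    [[0,0,-0.06],[0,0,0],0],
    [[0,0,-0.22],[0,0,0],0],
    [[0,0,-0.22],[0,0,0],0],
    [[0,0,-0.22],[0,0,0],0],
    [[0.2,0.04,0],[0,0,0],0],
    [[0.2,0.04,0],[0,0,0],0],
    [[0.212,0.018,0],[0,0,0],0],
    [[0,0,0],[0,0,0],0],
  ],
)

```text
clock: 7.5
position: [0.5537, 0.1142, 0.4041]
tool_rot: [-3.141, -0.002, 1.576]
force: [-0.1, -0.6, 0.6]
grip_width: -0.0001
```

```bash
python3 - <<'E'
from workcell import bot,imaging
import cv2
f=imaging.grab_frame("side");print(bot.observe()["position"])
cv2.imwrite("pics/s3.png",cv2.resize(f["pixels"][60:230,110:330,::-1],None,fx=3,fy=3))
E
```

```text
[0.55379235 0.11170048 0.40406791]
```

View pics/s3.png

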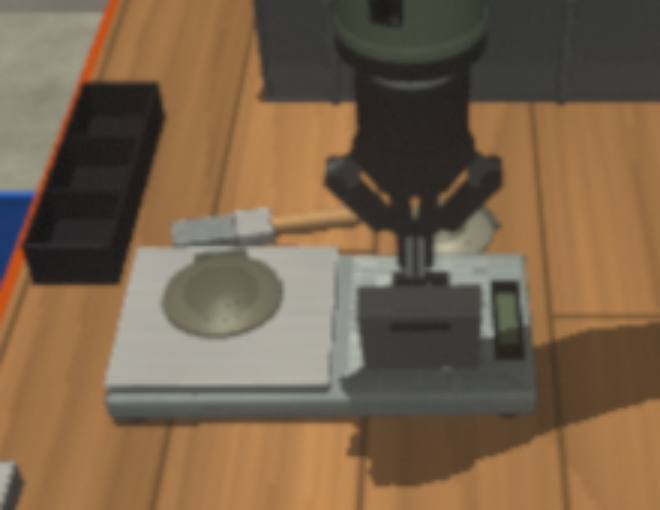

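Request:
carry_out(
  targets=[
    [[0,0,0.13],[0,0,0],0],
    [[0,0,0.13],[0,0,0],0],
    [[0,0,0.13],[0,0,0],0],
    [[0,0,0],[0,0,0],0],
    [[-0.06,0,0],[0,0,0],0],
    [[-0.06,0,0],[0,0,0],0],
    [[0,0,0],[0,0,0],0],
  ],
)

```text
clock: 8.43
position: [0.5543, 0.0781, 0.3077]
tool_rot: [3.14, 0.0, 1.568]
force: [0.2, 1.2, -0.4]
grip_width: 0.0001
```

Request:
carry_out(
  targets=[
    [[-0.04,0,0],[0,0,0],0],
    [[-0.04,0,0],[0,0,0],0],
    [[-0.04,0,0],[0,0,0],0],
    [[-0.042,0,0],[0,0,0],0],
    [[-0.042,0,0],[0,0,0],0],
    [[-0.042,0,0],[0,0,0],0],
    [[0,0,0],[0,0,0],0],
  ],
)

```text
clock: 9.3
position: [0.554, 0.0174, 0.3066]
tool_rot: [-3.141, 0.0, 1.569]
force: [-0.6, 1.4, 0.6]
grip_width: 0.0003
```

Request:
carry_out(
  targets=[
    [[-0.036,0,0.003],[0,0,0],0],
    [[-0.036,0,0.007],[0,0,0],0],
    [[-0.036,0,0.01],[0,0,0],0],
    [[-0.03,0,0.014],[0,0,0],0],
    [[-0.03,0,0.018],[0,0,0],0],
    [[-0.027,0,0.021],[0,0,0],0],
    [[0,0,0],[0,0,0],0],
  ],
)

```text
clock: 10.18
position: [0.5539, -0.031, 0.288]
tool_rot: [-3.141, 0.0, 1.57]
force: [-0.1, -0.3, 2.6]
grip_width: 0.0003
```

Request:
carry_out(
  targets=[
    [[-0.024,0,0.023],[0,0,0],0],
    [[-0.022,0,0.025],[0,0,0],0],
    [[-0.021,0,0.027],[0,0,0],0],
    [[-0.02,0,0.021],[0,0,0],0],
    [[-0.019,0,0.022],[0,0,0],0],
    [[-0.018,0,0.022],[0,0,0],0],
    [[0,0,0],[0,0,0],0],
  ],
)

```text
clock: 11.05
position: [0.5538, -0.0618, 0.253]
tool_rot: [-3.141, 0.0, 1.57]
force: [-0.7, -1.3, 3.1]
grip_width: -0.0
```

Request:
carry_out(
  targets=[
    [[-0.016,0,0.008],[0,0,0],0],
    [[-0.016,0,0.008],[0,0,0],0],
    [[-0.014,0,0.008],[0,0,0],0],
    [[0,0,0.01],[0,0,0],0],
    [[0,0,0.008],[0,0,0],0],
    [[0,0,0.006],[0,0,0],0],
    [[0,0,0.002],[0,0,0],0],
    [[0,0,0],[0,0,0],0],
  ],
)

```text
clock: 12.05
position: [0.554, -0.0734, 0.2413]
tool_rot: [3.141, 0.001, 1.57]
force: [-3.2, -5.4, 11.5]
grip_width: -0.0003
```

Request:
carry_out(
  targets=[
    [[0,0,0.004],[0,0,0],0],
    [[0,0,0],[0,0,0],0],
  ],
)

```text
clock: 12.3
position: [0.5541, -0.0734, 0.2408]
tool_rot: [3.141, 0.001, 1.57]
force: [-4.8, -6.4, 19.2]
grip_width: 0.0002
```

Request:
carry_out(
  targets=[
    [[0,0,-0.02],[0,0,0],0],
    [[0,0,-0.04],[0,0,0],0],
    [[0,0,-0.15],[0,0,0],0],
    [[0,0,-0.2],[0,0,0],0],
    [[0,0,-0.2],[0,0,0],0],
    [[0,0,0],[0,0,0],0],
    [[0,0,0],[0,0,0],0],
    [[0,0,0],[0,0,0],0],
  ],
)

```text
clock: 13.3
position: [0.5538, -0.0726, 0.3915]
tool_rot: [-3.14, -0.0, 1.571]
force: [-0.2, 0.6, -0.1]
grip_width: -0.0003
```

```bash
python3 - <<'E'
from workcell import bot,imaging
import cv2
f=imaging.grab_frame("wrist");print(bot.observe()["position"],bot.observe()["force"])
cv2.imwrite("pics/w4.png",f["pixels"][:,:,::-1])
E
```

```text
[ 0.55383222 -0.07266766  0.3915293 ] [-0.47464927  0.14165929  0.1232966 ]
```

View pics/w4.png

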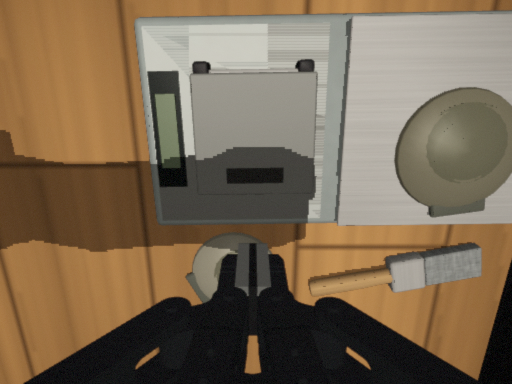

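The cover lies flat, with its pad at (255,176), and the shells and brush are where they were. I'll wait one more second, recheck by numbers, then hand in.

Request:
carry_out(
  targets=[
    [[0,0,0],[0,0,0],0],
    [[0,0,0],[0,0,0],0],
    [[0,0,0],[0,0,0],0],
    [[0,0,0],[0,0,0],0],
    [[0,0,0],[0,0,0],0],
    [[0,0,0],[0,0,0],0],
    [[0,0,0],[0,0,0],0],
    [[0,0,0],[0,0,0],0],
  ],
)

```text
clock: 14.35
position: [0.554, -0.0728, 0.3924]
tool_rot: [-3.142, 0.0, 1.571]
force: [-0.7, 0.9, -0.5]
grip_width: -0.0002
```

```bash
python3 - <<'E'
from h import *
from workcell import bot,imaging,job
import cv2
s=bot.observe();f=imaging.grab_frame("wrist")
d=cv2.absdiff(f["pixels"],cv2.imread("pics/w4.png")[:,:,::-1].copy())[:230]
m=(f["pixels"].max(2)<40).astype(np.uint8)[164:188,222:290]
n,l,st,c=cv2.connectedComponentsWithStats(m);i=1+st[1:,4].argmax();p=c[i]+[222,164]
xyz=cast(f,s,[p],.073)[0];print("changed px",(d.max(2)>30).sum(),"pad",p,xyz,s["force"])
if abs(xyz[1]+.0735)<.004 and (d.max(2)>30).sum()<500: print(job.job_done())
E
```

```text
changed px 6730 pad [253.38507822 174.72563177] [ 0.5538137  -0.07274419  0.073     ] [-0.66306584  0.91082349 -0.5062101 ]
```

The pad is within 1 mm of its latched position. The changed pixels come from the camera settling about 1 mm over fine texture, not from the cover moving. Handing in.

```bash
python3 -c "
from workcell import job
print(job.job_done())"
```

```text
the job is handed in; nothing more can be done
None
```

I zeroed the weigher and handed the job in after about 14 s of the 53 s allowed. No verdict was reported.

- **Opening:** I pressed the thumb pad to its stop with the shut fingers (27 N on the wrist). The cover sprang open, as the wrist picture showed.
- **Round key:** It was on the -x side. I pressed it to its stop (fingertip at about 53 mm, 39 N) and let it up. The square key was not approached.
- **Closing:** I pushed the cover over from its outside, followed its arc down, pressed it home at about 19 N and withdrew the arm upward.

**Last checks:** The cover was still shut 1 s after the first shut picture. Its pad was at (0.554, -0.073), less than 1 mm from where I first measured it latched. The arm was clear with about zero force, and the nearby shells and brush looked unmoved.

**One check failed:** My automatic picture comparison counted 6730 changed pixels against my limit of 500, so the script did not hand in by itself. I put this down to the camera settling about 1 mm over fine texture, but did not test that. I handed in by hand because the pad position agreed.

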